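# Empty the gear feeder into the crate and book it

## Task

Put all the small black gears flat on the floor of the black crate, none on top of another: those in the feeder, each brought out by drawing the red handle out to its stop and then letting the sprung slide run fully home, and any that lie on the bench. When all of them are in the crate and the slide is home, aim the yellow scanner's nose at the middle of the barcode card on the crate from about 7 cm in front of it, hold it steady there for a good second, then lay the scanner back down on the middle of its mat. Leave the other things on the bench where they are.

Things in the scene. Friction and masses are not known exactly. Their poses are not given: they have to be found in the camera images.
- feeder: Fixed gear feeder. Grey floor plate, top 12 mm up, 52 mm wide, local x -185 to +145 mm. At the origin a 66 mm square strip magazine, clear cap top at 65 mm, with 2 or 3 gears stacked; behind it a blue spring housing. Slide and gears come out to local -x. A full draw pushes out the bottom gear, which stays out on the plate when the slide runs home; those above drop by one.
- slide (a joint): Sprung slide of the feeder: 0 = fully home, 0.090 m = out at its stop. A spring (4 N home, 8 N at the stop, plus friction of the gears) with a damper runs it home when let go.
- slide_handle (a point): Middle of the slide's red T handle, 40 mm above the bench: an upright plate 12 mm thick (along feeder x), 60 mm wide (along feeder y), from 16 to 58 mm above the bench. Home it stands at feeder x -165 mm, out at -255 mm. Its axes are the feeder's.
- feeder_apron (a point): Point on the floor plate's top (12 mm above the bench) where a gear's centre stands after a full draw: feeder x -85 mm, 55 mm clear of the magazine's front.
- gear1: Black toothed gear with a brass bush, a disc 50 mm in diameter and 14 mm high, 60 g. Origin at the centre of its underside, z along its axis. Starts in the feeder's magazine, lowest.
- gear2: Black toothed gear with a brass bush, a disc 50 mm in diameter and 14 mm high, 60 g. Origin at the centre of its underside, z along its axis. Starts in the feeder's magazine, second.
- gear3: Black toothed gear with a brass bush, a disc 50 mm in diameter and 14 mm high, 60 g. Origin at the centre of its underside, z along its axis. Starts third and top in the feeder's magazine, or is absent.
- gear4: Black toothed gear with a brass bush, a disc 50 mm in diameter and 14 mm high, 60 g. Origin at the centre of its underside, z along its axis. Starts lying flat on the bench, or is absent.
- gear5: Black toothed gear with a brass bush, a disc 50 mm in diameter and 14 mm high, 60 g. Origin at the centre of its underside, z along its axis. Starts lying flat on the bench, or is absent.
- crate: Black open crate, fixed, 240 x 240 mm outside and 60 mm high, brown card liner on its floor, walls and floor 5 mm thick. Origin at the centre of its underside, z up. The blue holder with the barcode card stands outside its local +y wall.
- card (a point): Middle of the white barcode card (80 x 48 mm) on the crate's +y side, at crate x 0, y +144, z +77 mm. The card leans back 45 degrees: it faces half up and half along crate +y. Its axes are the crate's.
- scanner: Yellow box-shaped barcode scanner with a black head, 120 (x) x 34 (y) x 36 (z) mm, 180 g, starts lying on its mat. Origin at the centre of its underside; the red window at its +x end looks along +x.
- scanner_nose (a point): Middle of the scanner's red window, at scanner x +60, z +18 mm; the beam leaves along its +x. Axes are the scanner's. It reads at 30 to 120 mm.
- mat: Black rubber mat of the scanner, fixed, 160 x 110 x 3 mm, origin at the centre of its underside.
- steel_gear: Bystander: dark steel gear lying flat, 90 mm in diameter, 22 mm high.
- wrench: Bystander: wrench lying on the bench.
- screwdriver: Bystander: screwdriver lying on the bench.
- tape_roll: Bystander: roll of paper tape lying flat, 90 mm in diameter, 25 mm high.
- grease: Bystander: grease jar 60 mm in diameter, 70 mm high.
Things that resemble listed ones, but are neither listed nor needed, are in the scene too. Several things have the shape of the mat; the one meant has the colours described above.

How it is judged:
By the outcome, as a careful person would: the job done as asked, in the order asked, and still so for the second after the job is handed in, with the robot touching nothing.
Of gear3, gear4, gear5 only 1 to 3 are there at a start; the rules pass over those that are not, and their reading is None.
At some moment in a run one of scanner, gear4, gear5 may be knocked a few centimetres aside while the robot is not near it.
Once in a run the grip may slacken for a moment while it holds something.
It also fails if it takes over 210 s, if anything falls off the work surface, if the arm or the gripper's body presses on something with over 40 N, if the wrist force passes 120 N, or if a joint passes its speed limit or range.

## Robot

A 6-joint arm with a two-finger parallel gripper is mounted at the origin on the work surface. World frame = base frame: x ahead of the robot, y to its left, z up, the work surface at z = 0. Lengths are in m, angles in rad, forces in N, time in s.
With the tool pointing down it reaches from about 0.35 to 0.975 m from the base axis. Payload 4.9 kg.
Tool frame: the origin (TCP) lies at the very end of the fingers, on their centre line; the grasp point (between the pads) lies 19 mm behind it (ctrl.tcp_to_grasp is the z of the grasp point in the tool frame, in m); z points along the fingers, y is the line along which they close (so a half turn about z gives the same grasp; the last joint's range is limited). The gripper opens to 85 mm and grips with 20 to 120 N. Pads are 22 mm wide; open, the fingers measure 114 mm over their backs; the gripper's body (76 mm by 85 mm) begins 54 mm behind the grasp point. The pads swing forward as they close: fully open they stand 13 mm farther back than shut.
Start: joints at [-1.416, 0.053, 1.613, -0, 1.476, -0.119], TCP at [0.169, -0.602, 0.231] pointing down, gripper open.
Joint ranges: [-3.01, 3.01], [-1.01, 2.22], [0.06, 2.58], [-1.02, 4.17], [0.09, 2.62], [-3.14, 3.14]. Speed limits (rad/s): [2.57, 2.57, 3.14, 3.14, 3.14, 3.14].

## Interface

Orientations are given as a rotation vector (axis times angle).
In Python, from station import ctrl, eyes, job, nets gives the robot as it stands. The module is installed in compiled form; this text tells all that it offers.
- The arm moves only by the tool jog_arm, never from a script. Its argument "commands" is one flat list of numbers, 7 for each row, row after row: the shift along the tool's x, y, z each as a share of 0.06 m, from -1 to 1, then the turn, a rotation vector about the tool's x, y, z each as a share of 0.1 rad, from -1 to 1, then the finger opening in mm, from 0 to 85.4. In form: [x, y, z, ax, ay, az, grip, x, y, z, ax, ay, az, grip, ...]. A call has 1 to 20 rows; each row shifts and turns the commanded pose from where the row before left it, along the tool's axes as they then stand; what a row does not reach is not made up. A row lasts 1/8 s, in which the tool goes at most 62.5 mm and 10.7 degrees, less where a joint would pass 70% of its speed; a pose out of reach is approached as far as the arm can. A call with a number of a shift or a turn outside -1 to 1 is refused whole. A call with a gripper value outside its range is refused whole. The fingers move at their own pace and stop on an object; "newtons" is the grip in N (left out, the last holds). Time passes only in rows, so rows that do not move let the fingers close. It gives the time, the measured TCP pose, the force, the opening and the grip force at its end, in the units of the state.
- ctrl.get_obs(): the state, without advancing time (a new reading comes with each control period).
- eyes.get_image(name): name is "side" or "top" or "wrist"; returns a dict with "image" (420x560x3 uint8, red, green, blue), "z_map" (420x560 float32, m along the optical axis (not along the pixel's ray), 0 where there is no reading), "K" (3x3 intrinsics, pixels), "cam_to_world" (4x4, takes a point from camera to world coordinates). Camera axes: x right, y up, looking along -z (the intrinsics and any distortion apply to the point x, -y, -z); pixel columns grow to the right and rows downward; lengths in m; the calibration is good to about 2 mm. A picture is of the moment at which its call begins.
- job.finish_job(): hands the job in; it is judged then, once.
Trained networks look in the newest picture that a camera, given by its name, has taken for a name from the list of things; names that differ only in an ending like _2 or _b are one class to them, and where a whole thing is asked for, a point or a joint stands for the part that bears it (a point fixed in the world has none). Each returns a list of dicts, best first, with "p" (0 to 1); they miss things now and then, are a little off and sometimes report something else, mostly with a low value. They report only what shows in the picture. A call takes as long as a camera call. They do not tell look-alikes from the thing itself.
- nets.silhouettes(camera, name): "mask" (420x560 bool, what is visible of it) and "bbox" ([left, top, right, bottom] in pixels, round what is visible of it).
The state is a dict: "t": time; "q": joint angles; "dq": joint speeds; "effort": joint torques, N m; "tool_pos": TCP position; "tool_rot": TCP orientation; "contact_force": force on the tool from outside, world axes, zero at the start; "wrist_torque": the same for the moment, N m; "opening": finger opening in m; "grip_force": force on a finger pad.
Only numpy, scipy, OpenCV 4.12 (cv2) and the standard library are available. Lean on these libraries where they do the work, as an engineer would, in place of code of your own. Each camera call takes 0.05 s, during which the arm holds its last target. There are 200 camera calls.

## Working session

There is one attempt and no reset: what is moved stays moved. The work goes in short steps, Python scripts to look and compute and a tool call to move; the robot and the scene stay as the last step left them, time stands still between calls to the robot, and variables do not carry over. Pictures are saved under pics/ and viewed, at most 14 in all, crops included, and the job is handed in when it is done.

Besides the shell and the picture viewer there is one more tool, called by a JSON object that holds its "method" and its "body". jog_arm: Moves the arm, as the interface text tells. Shift numbers are shares of 0.06 m and turn numbers shares of 0.1 rad, none past 1 either way. Its arguments: {"type":"object","properties":{"commands":{"type":"array","items":{"type":"number"}},"newtons":{"type":"number"}},"required":["commands"]}

```bash
mkdir -p pics; ls; cat > h.py <<'E'
from station import ctrl, eyes, job, nets
import numpy as np, cv2
from scipy.spatial.transform import Rotation as R
def world(im,mask=None):
    z=im["z_map"];K=im["K"];v,u=np.indices(z.shape)
    p=np.stack([(u-K[0,2])*z/K[0,0],-(v-K[1,2])*z/K[1,1],-z],-1)
    T=im["cam_to_world"];return p@T[:3,:3].T+T[:3,3]
def save(im,n,crop=None,s=1):
    a=im["image"][...,::-1]
    if crop: a=a[crop[1]:crop[3],crop[0]:crop[2]]
    cv2.imwrite("pics/"+n,cv2.resize(a,None,fx=s,fy=s,interpolation=cv2.INTER_CUBIC))
def st():
    o=ctrl.get_obs();return o
E
python3 - <<'E'
from h import *
o=ctrl.get_obs();print(o)
for c in["top","side"]:
    im=eyes.get_image(c);save(im,c+"0.png");print(c,im["K"],im["cam_to_world"].round(3))
    W=world(im);ok=im["z_map"]>0
    for n in["gear1","crate","card","scanner","mat","slide_handle","feeder","steel_gear","grease","tape_roll","wrench","screwdriver"]:
        for d in nets.silhouettes(c,n)[:6]:
            m=d["mask"]&ok
            if d["p"]>.3 and m.any(): print(c,n,round(d["p"],2),d["bbox"],np.median(W[m],0).round(3),W[m].min(0).round(3),W[m].max(0).round(3))
E
```

```text
pics
{'t': 0.0, 'q': array([-1.41594194e+00,  5.33634118e-02,  1.61428970e+00,  9.89508112e-06,
        1.47598192e+00, -1.19003119e-01]), 'dq': array([ 0.00032296,  0.00198692, -0.00080013, -0.00036292,  0.00100748,
       -0.00096975]), 'effort': array([ 6.18452559e-04, -3.93681693e+01, -3.70175707e+01, -5.59476621e-05,
        7.15182090e-03,  7.80122036e-06]), 'tool_pos': array([ 0.16893502, -0.60109605,  0.23006152]), 'tool_rot': array([-3.11016412e+00, -4.28551127e-01,  4.20082952e-05]), 'contact_force': array([-0.38482822,  0.44529729,  0.44737623]), 'wrist_torque': array([0.05905894, 0.0149006 , 0.01302039]), 'grip_force': 0.0, 'opening': 0.08530493536188814}
top [[400.563775     0.         280.1824608 ]
 [  0.         400.563775   209.06642358]
 [  0.           0.           1.        ]] [[-0.017  0.984 -0.18   0.341]
 [-1.    -0.019 -0.014 -0.029]
 [-0.017  0.18   0.984  1.013]
 [ 0.     0.     0.     1.   ]]
top gear1 0.59 [180.3, 238.7, 204.2, 261.1] [0.424 0.205 0.014] [ 0.402  0.182 -0.002] [0.45  0.234 0.02 ]
top gear1 0.51 [286.1, 215.5, 302.2, 239.1] [ 0.483 -0.048  0
[... 3390 characters left out ...]
 [ 0.513 -0.02   0.016]
side steel_gear 0.66 [164.3, 222.9, 195.7, 249.4] [0.761 0.131 0.021] [ 0.719  0.069 -0.003] [0.828 0.211 0.071]
side grease 0.9 [156.5, 241.1, 181.3, 273.4] [0.727 0.24  0.049] [0.708 0.201 0.   ] [0.763 0.259 0.073]
side tape_roll 0.82 [217.7, 167.9, 248.5, 190.1] [ 0.754 -0.169  0.017] [ 0.713 -0.256 -0.004] [ 0.8   -0.128  0.026]
side tape_roll 0.44 [336.4, 208.7, 349.7, 258.7] [ 0.345 -0.016  0.021] [ 0.321 -0.152 -0.   ] [0.386 0.03  0.028]
side wrench 0.92 [298.9, 246.2, 356.4, 283.8] [0.358 0.075 0.006] [ 0.288  0.019 -0.004] [0.453 0.121 0.011]
side screwdriver 0.83 [337.9, 208.5, 349.4, 258.5] [ 0.346 -0.017  0.02 ] [ 0.321 -0.173 -0.004] [0.392 0.03  0.028]
```

```bash
python3 - <<'E'
import cv2
a=cv2.imread("pics/top0.png");cv2.imwrite("pics/t1.png",cv2.resize(a[95:385,90:480],None,fx=2,fy=2,interpolation=cv2.INTER_CUBIC))
E
```

```text
(no output)
```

View pics/t1.png

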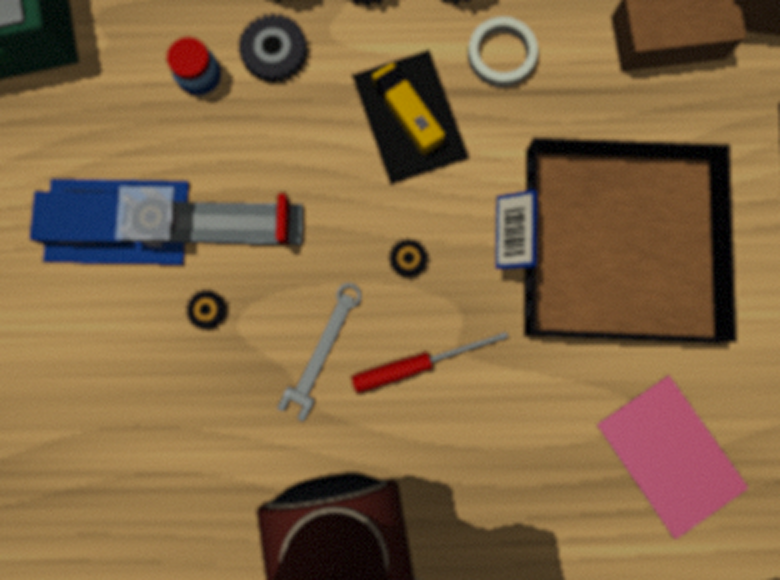

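View pics/side0.png

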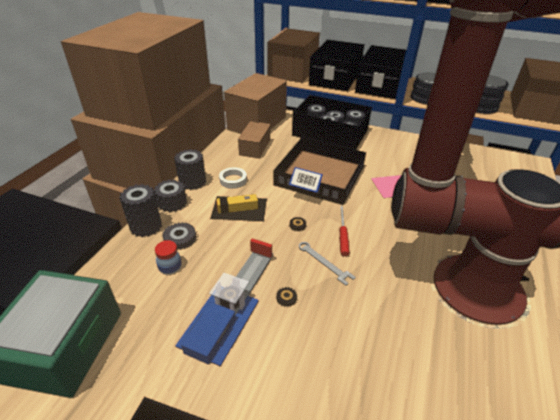

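The top view shows two bench gears at about (207,309) and (409,257) in the crop, the feeder with its handle toward world -y, the crate on the right with the card on its left side, and the scanner on the black mat with its head up-left. The pink mat is a decoy. Next I'll measure the poses precisely.

```bash
cat > m.py <<'E'
from h import *
def rect(P):
    (c,s,a)=cv2.minAreaRect((P[:,:2]*1000).astype(np.float32));return np.round(c,1),np.round(s,1),round(a,1)
def gears(cam,n="gear1",pm=.3):
    im=eyes.get_image(cam);W=world(im);out=[]
    for d in nets.silhouettes(cam,n):
        m=d["mask"]&(im["z_map"]>0)
        if d["p"]<pm or not m.any(): continue
        P=W[m];zt=np.percentile(P[:,2],80);Q=P[np.abs(P[:,2]-zt)<.005]
        c,r=cv2.minEnclosingCircle((Q[:,:2]*1000).astype(np.float32))
        out.append((round(d["p"],2),np.round(c,1),round(r,1),round(zt*1000,1),Q[:,:2].mean(0).round(4)*1000))
    return im,W,out
E
python3 - <<'E'
from m import *
for c in["top","side"]:
    im,W,g=gears(c)
    for x in g: print(c,x)
    I=im["image"].astype(int);r,gg,b=I[...,0],I[...,1],I[...,2];z=W[...,2];ok=im["z_map"]>0
    X,Y=W[...,0],W[...,1]
    def show(n,m):
        P=W[m&ok]
        if len(P)>5: print(c,n,len(P),rect(P),"z",np.percentile(P[:,2],[10,50,90]).round(4)*1000)
    show("handle",(r>110)&(gg<60)&(b<60)&(X>.45)&(X<.62)&(Y>0)&(Y<.2)&(z>.045))
    show("spring",(b>r+30)&(z>.01)&(X>.45)&(X<.62)&(Y>.2))
    show("cap",(z>.058)&(X>.45)&(X<.62)&(Y>.2)&(Y<.33)&(r>110))
    show("plate",(z>.007)&(z<.018)&(X>.45)&(X<.62)&(Y>.05)&(Y<.23))
    show("yellow",(r>130)&(b<70)&(gg>90)&(z>.03)&(X>.55)&(X<.8)&(Y>-.2)&(Y<.05))
    show("scan",(z>.025)&(X>.58)&(X<.78)&(Y>-.13)&(Y<.03))
    show("mat",(r<60)&(gg<60)&(b<60)&(z<.012)&(X>.55)&(X<.8)&(Y>-.13)&(Y<.05))
    show("cratetop",(z>.05)&(z<.068)&(X>.3)&(X<.7)&(Y<-.18)&(Y>-.5)&(r<70))
    show("cratefloor",(z>0)&(z<.018)&(r>gg+15)&(X>.38)&(X<.62)&(Y<-.205)&(Y>-.44))
    show("card",(r>140)&(gg>140)&(b>130)&(z>.05)&(X>.4)&(X<.6)&(Y<-.13)&(Y>-.24))
E
```

```text
top (0.56, array([425.4, 205.7]), 25.0, np.float64(15.2), array([425.5, 205.5]))
top handle 86 (array([534. , 107.5]), array([10.2, 55.6]), 85.8) z [55.3 57.8 60.1]
top spring 1287 (array([541.6, 329.7]), array([182.8, 106.2]), 87.8) z [33.1 37.5 41.1]
top cap 646 (array([539.9, 271.3]), array([63.8, 63.7]), 89.7) z [62.4 64.7 66.9]
top plate 988 (array([519.6, 148.5]), array([164.7,  82.1]), 87.7) z [ 9.4 11.8 14.1]
top yellow 390 (array([679.9, -52. ]), array([116.9,  32.6]), 32.1) z [36.4 38.7 41.1]
top scan 635 (array([678.5, -52.8]), array([120.1,  35. ]), 32.6) z [35.2 38.5 40.9]
top mat 1522 (array([676.1, -54.8]), array([155.6, 105.9]), 18.0) z [0.3 2.7 5.1]
top cratetop 923 (array([ 499.2, -316.6]), array([239.3, 240.9]), 86.6) z [52.9 59.1 61.6]
top cratefloor 7560 (array([ 493.5, -322.8]), array([221.5, 240.1]), 86.4) z [2.9 5.3 7.6]
top card 170 (array([ 508.6, -173.7]), array([30.1, 77.3]), 86.9) z [62.3 81.4 91.2]
side (0.66, array([485.8, -43.3]), 25.3, np.float64(13.8), array([485.6, -42.2]))
side (0.57, array([425.5, 209.4]), 25.8, np.float64(14.2), array([425.6, 211
[... 255 characters left out ...]
39. ]
side cap 703 (array([540.8, 275.1]), array([67.9, 66.6]), 88.2) z [62.8 64.3 65.8]
side plate 637 (array([523.4, 168.3]), array([ 96.3, 132.4]), 27.2) z [ 9.6 11.1 13. ]
side yellow 84 (array([679.1, -46.7]), array([118.6,  32.3]), 29.8) z [33.7 36.1 38.8]
side scan 405 (array([699.4, -87.8]), array([118.8, 133.4]), 26.6) z [28.3 36.8 39.3]
side mat 133 (array([675.4, -48.9]), array([153.1,  95.4]), 20.3) z [0.1 2.2 4.1]
side cratetop 444 (array([ 498.6, -314.9]), array([252.4, 239.5]), 86.5) z [51.2 56.  59.5]
side cratefloor 1376 (array([ 495. , -326.3]), array([216. , 238.6]), 86.4) z [1.7 3.7 5.9]
side card 344 (array([ 509.7, -172.5]), array([40.5, 85.3]), 85.0) z [61.3 75.2 91.2]
```

{"method": "jog_arm", "body": {"commands": [0,0,0,0,0,0.78,85,0,0,0,0,0,0.78,85,0,0,0,0,0,0.78,85,0,0,0,0,0,0.78,85,0.47,-0.92,0,0,0,0,85,0.47,-0.92,0,0,0,0,85,0.47,-0.92,0,0,0,0,85,0.47,-0.92,0,0,0,0,85,0.47,-0.92,0,0,0,0,85,0.47,-0.92,0,0,0,0,85,0.47,-0.92,0,0,0,0,85,0.47,-0.92,0,0,0,0,85,0.47,-0.92,0,0,0,0,85,0.47,-0.92,0,0,0,0,85,0.47,-0.92,0,0,0,0,85,0.47,-0.92,0,0,0,0,85,0,0,0,0,0,0,85]}}

```text
t: 3.62
tool_pos: [0.5333, 0.0507, 0.2311]
tool_rot: [-3.141, 0.051, 0.001]
contact_force: [-0.4, -0.2, -0.3]
opening: 0.0852
grip_force: 0.0
```

```bash
cat > m2.py <<'E'
from m import *
def rel(o,tgt,yaw=None):
    "shift (mm, tool axes) from measured pose to world target; tool x heading deg"
    Rm=R.from_rotvec(o["tool_rot"]).as_matrix()
    return (Rm.T@(np.array(tgt)-o["tool_pos"])*1000).round(1), np.degrees(np.arctan2(Rm[1,0],Rm[0,0])).round(2), Rm[:,2].round(4)
E
python3 - <<'E'
from m2 import *
o=st();print(o["t"],o["tool_pos"].round(4),rel(o,[.534,.109,.12]))
im,W,g=gears("wrist")
for x in g: print(x)
save(im,"w1.png");print(im["cam_to_world"].round(3))
for n in["slide_handle","feeder"]:
    for d in nets.silhouettes("wrist",n)[:3]:
        m=d["mask"]&(im["z_map"]>0);P=W[m];print(n,d["p"],d["bbox"],rect(P[P[:,2]>.05]) if (P[:,2]>.05).any() else 0)
E
```

```text
3.625 [0.5333 0.0507 0.2311] (array([ -1.1, -58.2, 111.1]), np.float64(-1.86), array([-5.e-04,  6.e-04, -1.e+00]))
(0.98, array([429.5, 207.3]), 25.0, np.float64(13.9), array([436.8, 210.3]))
(0.72, array([488.8, -48.1]), 25.2, np.float64(14.2), array([489.8, -47.8]))
(0.6, array([555.3, 252.9]), 5.9, np.float64(35.6), array([554.5, 251.4]))
[[-0.032  0.959  0.281  0.605]
 [-0.999 -0.031 -0.009  0.048]
 [ 0.    -0.281  0.96   0.373]
 [ 0.     0.     0.     1.   ]]
slide_handle 0.74 [113.5, 164.7, 235.6, 218.5] (array([536.9, 107.1]), array([12.1, 59.4]), 87.9)
feeder 0.91 [0.0, 138.1, 244.1, 224.0] (array([540.5, 203.1]), array([204.4,  65.8]), 88.2)
```

View pics/w1.png

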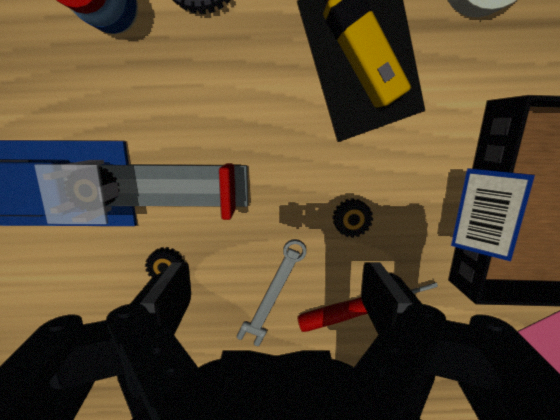

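The wrist view confirms the handle at (227,192) and bench gears at (352,218) and (165,265). I'll take the nearer bench gear first.

{"method": "jog_arm", "body": {"commands": [-0.36,0.83,0,0,0,0,85,-0.36,0.83,0,0,0,0,85,0,0,0.95,0,0,0,85,0,0,0.95,0,0,0,75,0,0,0.95,0,0,0,75,0,0,0.7,0,0,0,75,0,0,0.28,0,0,0,75,0,0,0,0,0,0,75,0,0,0,0,0,0,30,0,0,0,0,0,0,30,0,0,0,0,0,0,30,0,0,0,0,0,0,30,0,0,0,0,0,0,30], "newtons": 40}}

```text
t: 5.45
tool_pos: [0.4878, -0.0513, 0.0044]
tool_rot: [3.14, -0.06, 0.007]
contact_force: [-1.5, -0.5, 6.0]
opening: 0.048
grip_force: 40.9
```

{"method": "jog_arm", "body": {"commands": [0,0,-0.86,0,0,0,30,0,0,-0.86,0,0,0,30,0,0,-0.86,0,0,0,30,-0.14,0.89,0,0,0,0,30,-0.14,0.89,0,0,0,0,30,-0.14,0.89,0,0,0,0,30,-0.14,0.89,0,0,0,0,30,-0.14,0.89,0,0,0,0,30,-0.14,0.89,0,0,0,0,30,0,0,0.8,0,0,0,30,0,0,0.8,0,0,0,30,0,0,0.6,0,0,0,30,0,0,0.2,0,0,0,30,0,0,0,0,0,0,30,0,0,0,0,0,0,30]}}

```text
t: 7.32
tool_pos: [0.4242, -0.3702, 0.0147]
tool_rot: [3.138, -0.06, 0.004]
contact_force: [-0.4, -0.9, -0.1]
opening: 0.0477
grip_force: 41.8
```

{"method": "jog_arm", "body": {"commands": [0,0,0.05,0,0,0,30,0,0,0,0,0,0,60,0,0,0,0,0,0,60,0,0,-0.8,0,0,0,60,0,0,-0.8,0,0,0,60,0,0,-0.8,0,0,0,75,-0.03,-0.96,0,0,0,0,75,-0.03,-0.96,0,0,0,0,75,-0.03,-0.96,0,0,0,0,75,-0.03,-0.96,0,0,0,0,75,-0.03,-0.96,0,0,0,0,75,-0.03,-0.96,0,0,0,0,75,-0.03,-0.96,0,0,0,0,75,-0.03,-0.96,0,0,0,0,75,-0.03,-0.96,0,0,0,0,75,-0.03,-0.96,0,0,0,0,75,0,0,0,0,0,0,75]}}

```text
t: 9.45
tool_pos: [0.4263, 0.2107, 0.1537]
tool_rot: [-3.141, 0.05, -0.0]
contact_force: [-0.8, -1.0, -0.2]
opening: 0.0749
grip_force: 0.0
```

```bash
python3 - <<'E'
from m2 import *
o=st();print(o["tool_pos"].round(4),o["opening"])
for c in["top","wrist"]:
    im,W,g=gears(c)
    for x in g:print(c,x, rel(o,[x[1][0]/1000,x[1][1]/1000,.006]))
E
```

```text
[0.4263 0.2107 0.1537] 0.07485877663203176
top (0.73, array([ 422. , -369.6]), 25.1, np.float64(20.6), array([ 421.6, -370.2])) (array([ 14.3, 580.2, 147.3]), np.float64(-1.84), array([ 2.e-04,  7.e-04, -1.e+00]))
top (0.57, array([423.1, 206.7]), 24.4, np.float64(15.6), array([414.6, 205.4])) (array([ -3.1,   4.2, 147.7]), np.float64(-1.84), array([ 2.e-04,  7.e-04, -1.e+00]))
wrist (0.89, array([428.5, 207.1]), 24.9, np.float64(14.2), array([429.4, 207.1])) (array([  2.3,   3.6, 147.7]), np.float64(-1.84), array([ 2.e-04,  7.e-04, -1.e+00]))
```

{"method": "jog_arm", "body": {"commands": [0,0.06,0.9,0,0,0,75,0,0,0.9,0,0,0,75,0,0,0.5,0,0,0,75,0,0,0.16,0,0,0,75,0,0,0,0,0,0,75,0,0,0,0,0,0,30,0,0,0,0,0,0,30,0,0,0,0,0,0,30,0,0,0,0,0,0,30,0,0,0,0,0,0,30,0,0,-0.85,0,0,0,30,0,0,-0.85,0,0,0,30,0,0,-0.85,0,0,0,30,0,0,0,0,0,0,30], "newtons": 40}}

```text
t: 11.4
tool_pos: [0.4303, 0.205, 0.1656]
tool_rot: [-3.137, 0.059, -0.019]
contact_force: [-0.3, 0.3, -1.2]
opening: 0.0471
grip_force: 41.2
```

{"method": "jog_arm", "body": {"commands": [0.14,0.96,0,0,0,0,30,0.14,0.96,0,0,0,0,30,0.14,0.96,0,0,0,0,30,0.14,0.96,0,0,0,0,30,0.14,0.96,0,0,0,0,30,0.14,0.96,0,0,0,0,30,0.14,0.96,0,0,0,0,30,0.14,0.96,0,0,0,0,30,0.14,0.96,0,0,0,0,30,0.14,0.96,0,0,0,0,30,0,0,0.9,0,0,0,30,0,0,0.8,0,0,0,30,0,0,0.6,0,0,0,30,0,0,0.15,0,0,0,30,0,0,0,0,0,0,30,0,0,0,0,0,0,30]}}

```text
t: 13.4
tool_pos: [0.4889, -0.375, 0.0121]
tool_rot: [3.141, -0.06, 0.001]
contact_force: [-0.0, -0.7, -0.6]
opening: 0.0472
grip_force: 60.8
```

{"method": "jog_arm", "body": {"commands": [0,0,0.05,0,0,0,30,0,0,0,0,0,0,60,0,0,0,0,0,0,60,0,0,-0.83,0,0,0,60,0,0,-0.83,0,0,0,60,0,0,-0.83,0,0,0,50,0.05,-0.9,0,0,0,0,40,0.05,-0.9,0,0,0,0,40,0.05,-0.9,0,0,0,0,40,0.05,-0.9,0,0,0,0,40,0.05,-0.9,0,0,0,0,40,0.05,-0.9,0,0,0,0,40,0.05,-0.9,0,0,0,0,40,0.05,-0.9,0,0,0,0,40,0.05,-0.9,0,0,0,0,40,0,0,0,0,0,0,40]}}

```text
t: 15.4
tool_pos: [0.5341, 0.1128, 0.1584]
tool_rot: [-3.141, 0.052, -0.001]
contact_force: [-0.6, -0.6, 0.5]
opening: 0.0399
grip_force: 0.0
```

```bash
cat >> m2.py <<'E'
def handle(c,o,im=None):
    im=im or eyes.get_image(c);W=world(im);I=im["image"].astype(int);r,g,b=I[...,0],I[...,1],I[...,2]
    P=W[(r>90)&(g<50)&(b<50)&(W[...,0]>.45)&(W[...,0]<.62)&(W[...,1]>-.05)&(W[...,1]<.2)&(W[...,2]>.05)&(im["z_map"]>0)]
    q=rect(P);print(c,"handle",len(P),q,rel(o,[q[0][0]/1000,q[0][1]/1000,.035]));return im,W
E
python3 - <<'E'
from m2 import *
o=st();print(o["tool_pos"].round(4),o["opening"])
for c in["top","wrist"]:
    im,W=handle(c,o)
im,W,g=gears("top")
for x in g:print(x)
E
```

```text
[0.5341 0.1128 0.1584] 0.03986292760036349
top handle 1926 (array([506.5, 110.6]), array([120.2, 108.8]), 4.1) (array([-27.6,   3.2, 123.4]), np.float64(-1.89), array([ 7.e-04,  5.e-04, -1.e+00]))
wrist handle 503 (array([536.3, 107.5]), array([10.4, 58. ]), 88.3) (array([  2.3,   5.3, 123.4]), np.float64(-1.89), array([ 7.e-04,  5.e-04, -1.e+00]))
(0.9, array([ 421.6, -369.9]), 24.7, np.float64(20.4), array([ 421.5, -369.8]))
(0.65, array([677.8, -53.5]), 58.9, np.float64(40.1), array([677.3, -52.9]))
(0.63, array([ 487.8, -375.6]), 24.7, np.float64(20.4), array([ 487.7, -375.5]))
```

{"method": "jog_arm", "body": {"commands": [0.03,0.09,0.8,0,0,0,40,0,0,0.8,0,0,0,40,0,0,0.4,0,0,0,40,0,0,0,0,0,0,40,0,0,0,0,0,0,0,0,0,0,0,0,0,0,0,0,0,0,0,0,0,0,0,0,0,0,0,0,0,0,0.25,0,0,0,0,0,0,0.25,0,0,0,0,0,0,0.25,0,0,0,0,0,0,0.25,0,0,0,0,0,0,0.25,0,0,0,0,0,0,0,0,0,0,0,0], "newtons": 60}}

```text
$.commands: bad value
```

{"method": "jog_arm", "body": {"commands": [0.03,0.09,0.8,0,0,0,40,0,0,0.8,0,0,0,40,0,0,0.4,0,0,0,40,0,0,0,0,0,0,40,0,0,0,0,0,0,5,0,0,0,0,0,0,5,0,0,0,0,0,0,5,0,0,0,0,0,0,5,0,0,0,0,0,0,5,0,0.25,0,0,0,0,5,0,0.25,0,0,0,0,5,0,0.25,0,0,0,0,5,0,0.25,0,0,0,0,5,0,0.25,0,0,0,0,5,0,0,0,0,0,0,5], "newtons": 60}}

```text
t: 17.48
tool_pos: [0.5344, 0.0297, 0.0401]
tool_rot: [-3.139, 0.061, -0.005]
contact_force: [-1.3, 7.4, 6.7]
opening: 0.0105
grip_force: 62.3
```

{"method": "jog_arm", "body": {"commands": [0,0.15,0,0,0,0,5,0,0.05,0,0,0,0,5,0,0.03,0,0,0,0,5,0,0,0,0,0,0,5]}}

```text
t: 17.98
tool_pos: [0.534, 0.0176, 0.0401]
tool_rot: [-3.136, 0.06, -0.005]
contact_force: [0.1, 11.0, 7.6]
opening: 0.0106
grip_force: 62.3
```

{"method": "jog_arm", "body": {"commands": [0,0.04,0,0,0,0,5,0,0.03,0,0,0,0,5,0,0,0,0,0,0,5]}}

```text
t: 18.35
tool_pos: [0.534, 0.0175, 0.0401]
tool_rot: [-3.128, 0.061, -0.006]
contact_force: [1.6, 26.3, 6.1]
opening: 0.0103
grip_force: 62.3
```

{"method": "jog_arm", "body": {"commands": [0,-0.3,0,0,0,0,5,0,-0.29,0,0,0,0,5,0,-0.29,0,0,0,0,5,0,-0.29,0,0,0,0,5,0,-0.29,0,0,0,0,5,0,0,0,0,0,0,5,0,0,0,0,0,0,40,0,0,0,0,0,0,40,0,0,0,0,0,0,40,0,0,-0.8,0,0,0,40,0,0,-0.8,0,0,0,40,0,0,-0.4,0,0,0,60,0,0,0,0,0,0,75]}}

```text
t: 19.98
tool_pos: [0.537, 0.0984, 0.1604]
tool_rot: [3.141, -0.061, 0.007]
contact_force: [0.4, 0.5, -0.8]
opening: 0.0739
grip_force: 0.0
```

```bash
python3 - <<'E'
from m2 import *
o=st();print(o["tool_pos"].round(4),o["opening"])
im,W=handle("wrist",o);save(im,"w2.png")
im,W,g=gears("wrist")
for x in g:print(x,rel(o,[x[1][0]/1000,x[1][1]/1000,.018]))
im,W,g=gears("top")
for x in g:print("top",x,rel(o,[x[1][0]/1000,x[1][1]/1000,.018]))
E
```

```text
[0.537  0.0984 0.1604] 0.07390703778400094
wrist handle 454 (array([547.4, 106.7]), array([10.5, 35.9]), 86.9) (array([  9.5,  -8.7, 125.4]), np.float64(-2.21), array([ 4.6e-03, -3.0e-04, -1.0e+00]))
(0.85, array([539.8, 186.8]), 25.1, np.float64(26.1), array([540.6, 186.3])) (array([ -1.3, -88.4, 142.4]), np.float64(-2.21), array([ 4.6e-03, -3.0e-04, -1.0e+00]))
(0.54, array([553.9, 255.9]), 8.8, np.float64(25.3), array([553.1, 255.2])) (array([  10.1, -158. ,  142.4]), np.float64(-2.21), array([ 4.6e-03, -3.0e-04, -1.0e+00]))
top (0.6, array([ 486.6, -377. ]), 25.2, np.float64(20.2), array([ 487. , -376.2])) (array([-32.7, 477. , 142.3]), np.float64(-2.21), array([ 4.6e-03, -3.0e-04, -1.0e+00]))
top (0.59, array([ 421.3, -369.2]), 24.1, np.float64(20.6), array([ 421.2, -369.8])) (array([-98.3, 471.7, 142. ]), np.float64(-2.21), array([ 4.6e-03, -3.0e-04, -1.0e+00]))
top (0.46, array([536.7, 185.3]), 25.0, np.float64(27.3), array([539.4, 185.5])) (array([ -4.3, -86.8, 142.4]), np.float64(-2.21), array([ 4.6e-03, -3.0e-04, -1.0e+00]))
```

View pics/w2.png

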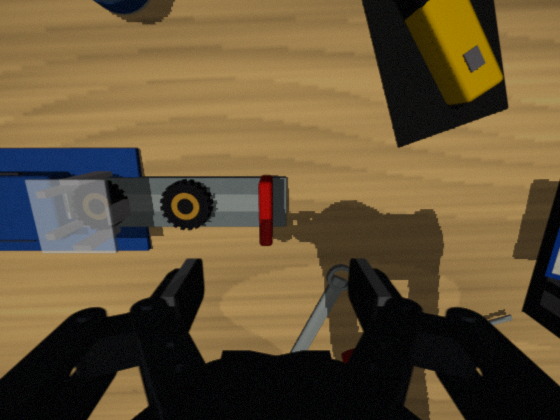

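The gear is out at pixel (187,204), and the handle is home at (266,210). Next I'll grasp the gear.

{"method": "jog_arm", "body": {"commands": [-0.03,-0.72,0,0,0,0,66,0,-0.72,0,0,0,0,66,0,0,0.9,0,0,0,66,0,0,0.9,0,0,0,66,0,0,0.43,0,0,0,66,0,0,0.1,0,0,0,66,0,0,0,0,0,0,66,0,0,0,0,0,0,30,0,0,0,0,0,0,30,0,0,0,0,0,0,30,0,0,0,0,0,0,30], "newtons": 40}}

```text
t: 21.6
tool_pos: [0.5375, 0.1853, 0.0187]
tool_rot: [-3.141, 0.06, -0.001]
contact_force: [-0.3, 0.8, 2.3]
opening: 0.0474
grip_force: 41.5
```

{"method": "jog_arm", "body": {"commands": [0,0,-0.8,0,0,0,30,0,0,-0.8,0,0,0,30,0,0,-0.8,0,0,0,30,0.08,0.94,0,0,0,0,30,0.08,0.94,0,0,0,0,30,0.08,0.94,0,0,0,0,30,0.08,0.94,0,0,0,0,30,0.08,0.94,0,0,0,0,30,0.08,0.94,0,0,0,0,30,0.08,0.94,0,0,0,0,30,0.08,0.94,0,0,0,0,30,0.08,0.94,0,0,0,0,30,0.08,0.94,0,0,0,0,30,0,0,0.9,0,0,0,30,0,0,0.8,0,0,0,30,0,0,0.55,0,0,0,30,0,0,0.15,0,0,0,30,0,0,0,0,0,0,30]}}

```text
t: 23.85
tool_pos: [0.5635, -0.3801, 0.0182]
tool_rot: [-3.141, 0.06, 0.001]
contact_force: [-1.0, -1.2, -0.2]
opening: 0.0474
grip_force: 41.5
```

{"method": "jog_arm", "body": {"commands": [0,0,0.07,0,0,0,30,0,0,0,0,0,0,60,0,0,0,0,0,0,60,0,0,-0.83,0,0,0,60,0,0,-0.83,0,0,0,60,0,0,-0.75,0,0,0,50,-0.08,-0.89,0,0,0,0,40,-0.08,-0.89,0,0,0,0,40,-0.08,-0.89,0,0,0,0,40,-0.08,-0.89,0,0,0,0,40,-0.08,-0.89,0,0,0,0,40,-0.08,-0.89,0,0,0,0,40,-0.08,-0.89,0,0,0,0,40,-0.08,-0.89,0,0,0,0,40,-0.08,-0.89,0,0,0,0,40,0,0,0,0,0,0,40]}}

```text
t: 25.85
tool_pos: [0.5384, 0.1047, 0.1594]
tool_rot: [-3.141, 0.052, -0.002]
contact_force: [-0.1, 0.2, 1.0]
opening: 0.0401
grip_force: 0.0
```

```bash
python3 - <<'E'
from m2 import *
o=st();print(o["tool_pos"].round(4),rel(o,[.536,.1075,.04]))
handle("wrist",o)
im,W,g=gears("top")
for x in g:print("top",x)
E
```

```text
[0.5384 0.1047 0.1594] (array([ -2.6,  -2.7, 119.4]), np.float64(-1.89), array([ 1.1e-03,  5.0e-04, -1.0e+00]))
wrist handle 472 (array([536.6, 107.3]), array([10.3, 57.6]), 88.2) (array([ -2. ,  -2.5, 124.4]), np.float64(-1.89), array([ 1.1e-03,  5.0e-04, -1.0e+00]))
top (0.76, array([ 562.9, -381.1]), 24.6, np.float64(20.4), array([ 562.6, -380.7]))
top (0.73, array([ 421.2, -370.7]), 25.3, np.float64(20.4), array([ 421.4, -370.5]))
top (0.68, array([ 487.3, -375.9]), 25.1, np.float64(20.0), array([ 487.2, -376.3]))
top (0.64, array([677.6, -51.1]), 60.1, np.float64(40.0), array([678. , -52.7]))
top (0.47, array([534.5, 330.7]), 93.0, np.float64(38.1), array([541.9, 366.8]))
```

{"method": "jog_arm", "body": {"commands": [-0.04,-0.04,0.8,0,0,0,40,0,0,0.8,0,0,0,40,0,0,0.4,0,0,0,40,0,0,0,0,0,0,40,0,0,0,0,0,0,5,0,0,0,0,0,0,5,0,0,0,0,0,0,5,0,0,0,0,0,0,5,0,0,0,0,0,0,5,0,0.25,0,0,0,0,5,0,0.25,0,0,0,0,5,0,0.25,0,0,0,0,5,0,0.25,0,0,0,0,5,0,0.25,0,0,0,0,5,0,0.15,0,0,0,0,5,0,0.08,0,0,0,0,5,0,0.04,0,0,0,0,5,0,0.03,0,0,0,0,5,0,0,0,0,0,0,5], "newtons": 60}}

```text
t: 28.38
tool_pos: [0.5347, 0.0174, 0.0407]
tool_rot: [-3.128, 0.061, -0.007]
contact_force: [2.1, 26.3, 6.4]
opening: 0.0103
grip_force: 62.7
```

{"method": "jog_arm", "body": {"commands": [0,-0.3,0,0,0,0,5,0,-0.29,0,0,0,0,5,0,-0.29,0,0,0,0,5,0,-0.29,0,0,0,0,5,0,-0.29,0,0,0,0,5,0,0,0,0,0,0,5,0,0,0,0,0,0,40,0,0,0,0,0,0,40,0,0,0,0,0,0,40,0,0,-0.8,0,0,0,40,0,0,-0.8,0,0,0,40,0,0,-0.4,0,0,0,60,-0.03,-0.72,0,0,0,0,66,0,-0.72,0,0,0,0,66,0,0,0,0,0,0,66]}}

```text
t: 30.25
tool_pos: [0.5372, 0.1866, 0.1583]
tool_rot: [3.141, -0.055, -0.001]
contact_force: [-0.6, -0.1, -0.3]
opening: 0.0658
grip_force: 0.0
```

```bash
python3 - <<'E'
from m2 import *
o=st();print(o["tool_pos"].round(4))
handle("wrist",o)
for c in["wrist","top"]:
    im,W,g=gears(c)
    for x in g:print(c,x,rel(o,[x[1][0]/1000,x[1][1]/1000,.018])[0])
E
```

```text
[0.5372 0.1866 0.1583]
wrist handle 409 (array([550.8, 106.4]), array([11.8, 29.8]), 87.3) (array([ 16.5,  79.6, 123.3]), np.float64(-2.02), array([-9.e-04, -5.e-04, -1.e+00]))
wrist (0.93, array([539.5, 187.1]), 24.9, np.float64(26.2), array([540.2, 186.9])) [  2.4  -0.6 140.3]
wrist (0.66, array([355.5, -57.4]), 84.4, np.float64(16.0), array([371.8, -96.7])) [-172.9  250.2  140.5]
top (0.83, array([536.1, 186.1]), 25.1, np.float64(27.3), array([535.3, 183.8])) [ -1.    0.5 140.3]
top (0.71, array([ 421.8, -369.9]), 24.9, np.float64(20.4), array([ 421. , -370.2])) [-95.7 560.2 140.6]
top (0.58, array([ 563.2, -380.8]), 24.8, np.float64(20.4), array([ 562.8, -380.9])) [ 46.  566.1 140.5]
top (0.54, array([ 487. , -377.1]), 25.1, np.float64(20.5), array([ 487.3, -376.6])) [-30.2 565.1 140.6]
```

{"method": "jog_arm", "body": {"commands": [0.01,0.02,0.9,0,0,0,66,0,0,0.9,0,0,0,66,0,0,0.42,0,0,0,66,0,0,0.1,0,0,0,66,0,0,0,0,0,0,66,0,0,0,0,0,0,30,0,0,0,0,0,0,30,0,0,0,0,0,0,30,0,0,0,0,0,0,30,0,0,-0.8,0,0,0,30,0,0,-0.8,0,0,0,30,0,0,-0.8,0,0,0,30,0,0,0,0,0,0,30], "newtons": 40}}

```text
t: 32.12
tool_pos: [0.5418, 0.1848, 0.1705]
tool_rot: [-3.138, 0.06, -0.019]
contact_force: [-0.5, 0.5, -0.1]
opening: 0.0303
grip_force: 0.0
```

```bash
python3 - <<'E'
from m2 import *
o=st();print(o["tool_pos"].round(4),rel(o,[.432,-.2638,.018]))
a=eyes.get_image("side")["image"][225:375,165:300,::-1]
b=eyes.get_image("wrist")["image"][:420,:,::-1]
cv2.imwrite("pics/c3.png",np.hstack([cv2.resize(a,(378,420),interpolation=cv2.INTER_CUBIC),b[:,:400]]))
E
```

```text
[0.5418 0.1848 0.1705] (array([-94.5, 452.9, 150.1]), np.float64(-2.18), array([ 0.0119,  0.0024, -0.9999]))
```

View pics/c3.png

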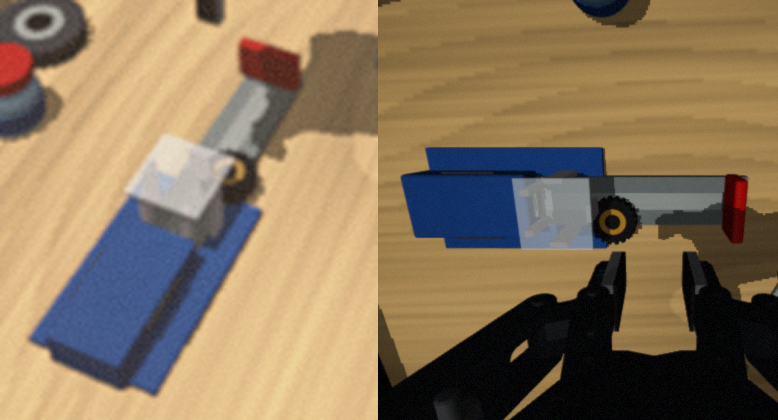

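The grip slackened and dropped the gear. It now lies by the magazine front at about (613,220) in the wrist half. The magazine looks empty, so I need to know how the gear lies.

```bash
python3 - <<'E'
from m2 import *
o=st();print(o["tool_pos"].round(4))
for c in["wrist","side","top"]:
    im,W,g=gears(c)
    for d in nets.silhouettes(c,"gear1"):
        m=d["mask"]&(im["z_map"]>0);P=W[m]
        if len(P) and d["p"]>.25 and np.median(P[:,1])>0:
            Q=P[P[:,2]>.008]; c0=np.median(Q,0);s=np.linalg.svd(Q-Q.mean(0),full_matrices=False)
            print(c,round(d["p"],2),d["bbox"],Q.min(0).round(3),Q.max(0).round(3),c0.round(4),"normal",s[2][2].round(2), rect(Q)[:2])
E
```

```text
[0.5387 0.1841 0.1648]
wrist 0.71 [212.1, 194.4, 259.7, 242.1] [0.495 0.202 0.008] [0.548 0.251 0.06 ] [0.524  0.225  0.0254] normal [ 0.04 -0.05  1.  ] (array([520.3, 225.3]), array([45. , 54.2]))
side 0.65 [244.1, 278.4, 257.1, 298.9] [0.496 0.206 0.011] [0.528 0.267 0.064] [0.5092 0.2345 0.0248] normal [-0.58 -0.11  0.8 ] (array([508.4, 234.7]), array([27.7, 62.9]))
```

```bash
python3 - <<'E'
from m2 import *
o=st();print(o["q"].round(3))
im=eyes.get_image("wrist");W=world(im);I=im["image"].astype(int).sum(-1);z=W[...,2]
for d in nets.silhouettes("wrist","gear1")[:3]:
    m=d["mask"]&(im["z_map"]>0)&(abs(z-.0255)<.005);P=W[m];Q=P[:,:2]*1000
    print(d["p"],len(P),np.percentile(Q,[1,3,50,97,99],axis=0).round(1).tolist(),np.percentile(P[:,2],[5,25,50,75,95]).round(4))
    a=np.c_[P[:,:2]*1000,np.ones(len(P))];print("plane",np.linalg.lstsq(a,P[:,2]*1000,rcond=None)[0].round(3))
    # brass bush
    b=d["mask"]&(im["image"][...,0].astype(int)>im["image"][...,2].astype(int)+50);P=W[b]*1000;print("brass",len(P),np.median(P,0).round(1), cv2.minEnclosingCircle(P[:,:2].astype(np.float32)) if len(P) else 0)
m=(abs(W[...,1]-.2)<.003)&(abs(z-.012)<.003);print("plate x",np.percentile(W[m][:,0],[0,2,98,100]).round(4))
m=(z>.03)&(abs(W[...,0]-.53)<.03)&(W[...,1]>.15);print("mag front y",np.percentile(W[m][:,1],[0,1,2,5]).round(4))
E
```

```text
[ 0.199 -0.028  1.811 -0.     1.36   1.807]
0.9 1611 [[500.4, 204.3], [502.2, 206.1], [523.0, 225.4], [544.7, 244.8], [546.5, 246.5]] [0.0241 0.025  0.0256 0.0261 0.0267]
plane [-6.0000e-03  9.0000e-03  2.6429e+01]
brass 359 [521.8 224.5  25.7] ((548.628173828125, 207.025390625), 66.06906127929688)Traceback (most recent call last):
  File "<stdin>", line 6, in <module>
    return _quantile_unchecked(
        a, q, axis, out, overwrite_input, method, keepdims, weights)
    return _ureduce(a,
                    func=_quantile_ureduce_func,
    ...<5 lines>...
                    overwrite_input=overwrite_input,
                    method=method)
    r = func(a, **kwargs)
    result = _quantile(arr,
                       quantiles=q,
    ...<2 lines>...
                       out=out,
                       weights=wgt)
    slices_having_nans = np.isnan(arr[-1, ...])
                                  ~~~^^^^^^^^^
IndexError: index -1 is out of bounds for axis 0 with size 0
```

{"method": "jog_arm", "body": {"commands": [0,0,0,0,0,-0.98,72,0,0,0,0,0,-0.98,72,0,0,0,0,0,-0.98,72,0,0,0,0,0,-0.98,72,0,0,0,0,0,-0.98,72,0,0,0,0,0,-0.98,72,0,0,0,0,0,-0.98,72,0,0,0,0,0,-0.98,72,0,0,0,0,0,-0.98,72,0,0,0,0,0,-0.98,72,0,0,0,0,0,-0.98,72,0,0,0,0,0,-0.98,72,0,0,0,0,0,-0.98,72,0,0,0,0,0,-0.98,72,0,0,0,0,0,-0.98,72,0,0,0,0,0,-0.98,72,0.61,-0.29,0,0,0,0,72,0,0,0,0,0,0,72]}}

```text
t: 35.02
tool_pos: [0.5217, 0.2227, 0.1635]
tool_rot: [-2.263, -2.178, -0.0]
contact_force: [0.4, 0.5, -0.9]
opening: 0.0718
grip_force: 0.0
```

```bash
python3 - <<'E'
from m2 import *
o=st();print(o["tool_pos"].round(4),rel(o,[.5225,.2215,.0185]))
im,W,g=gears("wrist");print(g);save(im,"w4.png")
im,W,g=gears("top");print(g)
E
```

```text
[0.5217 0.2227 0.1635] (array([ -1.2,   0.9, 145. ]), np.float64(87.8), array([-3.e-04,  3.e-04, -1.e+00]))
[(0.76, array([522.1, 227.3]), 24.6, np.float64(26.4), array([521. , 220.5])), (0.67, array([535.9, 107.8]), 29.8, np.float64(54.7), array([535.9, 109.8])), (0.36, array([340. ,  -5.5]), 30.7, np.float64(25.2), array([342.4,  -1.7])), (0.34, array([540.1, 207.9]), 102.2, np.float64(64.0), array([542.2, 273.2]))]
[(0.81, array([ 421.7, -370. ]), 24.7, np.float64(20.2), array([ 421.8, -369.5])), (0.58, array([ 486.9, -377.1]), 24.7, np.float64(20.4), array([ 487.1, -376.4])), (0.56, array([519. , 225.8]), 24.2, np.float64(27.1), array([518.7, 225.1])), (0.55, array([ 562.4, -380.9]), 23.9, np.float64(20.0), array([ 562. , -380.7]))]
```

View pics/w4.png

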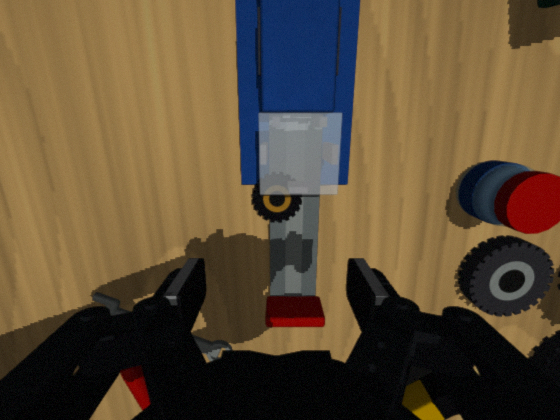

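The view shows the gear at (277,199) lying flat against the magazine gate, and the magazine is empty. I'll grasp across the plate.

{"method": "jog_arm", "body": {"commands": [-0.02,0.02,0.9,0,0,0,72,0,0,0.9,0,0,0,72,0,0,0.48,0,0,0,72,0,0,0.1,0,0,0,72,0,0,0,0,0,0,72,0,0,0,0,0,0,30,0,0,0,0,0,0,30,0,0,0,0,0,0,30,0,0,0,0,0,0,30], "newtons": 40}}

```text
t: 36.35
tool_pos: [0.5275, 0.221, 0.0252]
tool_rot: [2.263, 2.172, 0.012]
contact_force: [1.7, 0.1, 8.4]
opening: 0.03
grip_force: 6.8
```

{"method": "jog_arm", "body": {"commands": [0,0,0,0,0,0,72,0,0,0,0,0,0,72,0,0,-0.8,0,0,0,72,0,0,-0.8,0,0,0,72,0,0,0,0,0,0,72]}}

```text
t: 36.98
tool_pos: [0.5265, 0.2209, 0.1218]
tool_rot: [2.263, 2.173, 0.013]
contact_force: [-0.1, -0.1, -0.4]
opening: 0.0718
grip_force: 0.0
```

```bash
python3 - <<'E'
from m2 import *
o=st();print(o["tool_pos"].round(4),rel(o,[.5225,.2215,.0185]))
im,W,g=gears("wrist");print(g)
a=im["image"][...,::-1]
im,W,g=gears("side");print(g)
b=im["image"][225:375,165:300,::-1]
cv2.imwrite("pics/c5.png",np.hstack([cv2.resize(b,(378,420),interpolation=cv2.INTER_CUBIC),a[:,150:550]]))
E
```

```text
[0.5265 0.2209 0.1218] (array([ 1.000e-01, -5.000e+00,  1.033e+02]), np.float64(87.66), array([ 0.0088,  0.0024, -1.    ]))
[(0.91, array([517.9, 227.3]), 24.8, np.float64(26.4), array([516.2, 221.2]))]
[(0.72, array([ 421.7, -364.5]), 25.8, np.float64(18.3), array([ 421.8, -362.6])), (0.57, array([513.2, 229.7]), 25.1, np.float64(26.3), array([508. , 230.8]))]
```

View pics/c5.png

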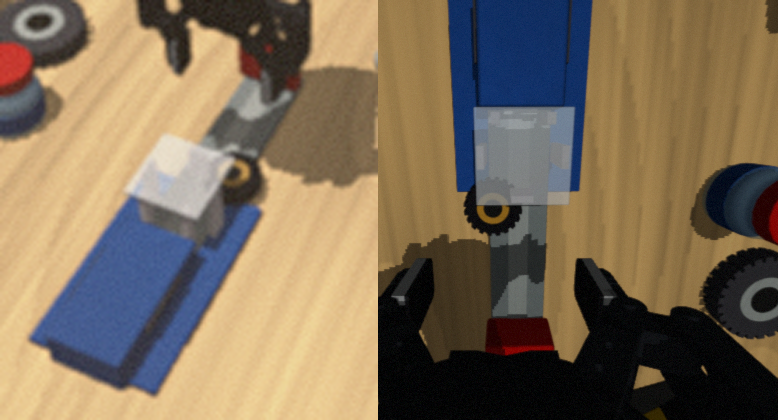

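{"method": "jog_arm", "body": {"commands": [0.04,-0.15,0,0,0,0,72,0,0,0.9,0,0,0,72,0,0,0.7,0,0,0,72,0,0,0.2,0,0,0,72,0,0,0,0,0,0,72,0,0,0,0,0,0,72]}}

```text
t: 37.92
tool_pos: [0.5162, 0.2233, 0.0107]
tool_rot: [2.265, 2.174, 0.005]
contact_force: [0.3, 0.4, 0.0]
opening: 0.0722
grip_force: 0.0
```

{"method": "jog_arm", "body": {"commands": [0,0,-0.03,0,0,0,60,0,0,0,0,0,0,54,0,0,0,0,0,0,50,0,0,0,0,0,0,40,0,0,0,0,0,0,35,0,0,0,0,0,0,35]}}

```text
t: 38.67
tool_pos: [0.5154, 0.223, 0.0116]
tool_rot: [2.266, 2.175, 0.002]
contact_force: [-1.7, -0.5, 6.1]
opening: 0.0482
grip_force: 41.3
```

{"method": "jog_arm", "body": {"commands": [0,0,0,0,0,0,35,0,0,-0.4,0,0,0,35,0,0,-0.7,0,0,0,35,0,0,-0.8,0,0,0,35,0,0,-0.7,0,0,0,35,0,0,0,0,0,0,35], "newtons": 60}}

```text
t: 39.42
tool_pos: [0.517, 0.2234, 0.1709]
tool_rot: [2.264, 2.173, 0.011]
contact_force: [0.3, -0.4, -0.6]
opening: 0.0453
grip_force: 61.2
```

{"method": "jog_arm", "body": {"commands": [-0.91,0.01,0,0,0,0,35,-0.91,0.01,0,0,0,0,35,-0.91,0.01,0,0,0,0,35,-0.91,0.01,0,0,0,0,35,-0.91,0.01,0,0,0,0,35,-0.91,0.01,0,0,0,0,35,-0.91,0.01,0,0,0,0,35,-0.91,0.01,0,0,0,0,35,-0.91,0.01,0,0,0,0,35,0,0,0.9,0,0,0,35,0,0,0.9,0,0,0,35,0,0,0.6,0,0,0,35,0,0,0.15,0,0,0,35,0,0,0,0,0,0,35]}}

```text
t: 41.18
tool_pos: [0.4985, -0.2694, 0.0134]
tool_rot: [-2.264, -2.174, 0.005]
contact_force: [-6.1, -1.7, 10.7]
opening: 0.0453
grip_force: 131.1
```

{"method": "jog_arm", "body": {"commands": [0,0,0,0,0,0,60,0,0,0,0,0,0,60,0,0,-0.5,0,0,0,60,0,0,-0.9,0,0,0,60,0,0,-0.9,0,0,0,60,0,0,-0.9,0,0,0,75,0.96,0.52,0,0,0,0,75,0.96,0.52,0,0,0,0,75,0.96,0.52,0,0,0,0,75,0,0,0,0,0,0,75]}}

```text
t: 42.42
tool_pos: [0.5968, -0.1034, 0.2043]
tool_rot: [-2.259, -2.181, -0.0]
contact_force: [0.0, -0.2, -0.3]
opening: 0.0746
grip_force: 0.0
```

```bash
cat >> m2.py <<'E'
def scan(c,o,im=None):
    im=im or eyes.get_image(c);W=world(im);z=W[...,2];X,Y=W[...,0],W[...,1]
    I=im["image"].astype(int);r,g,b=I[...,0],I[...,1],I[...,2];ok=im["z_map"]>0
    for n,m in [("yellow",(r>110)&(b<80)&(g>70)&(z>.03)&(z<.05)),("scan",(z>.03)&(z<.046))]:
        P=W[m&ok&(X>.57)&(X<.8)&(Y>-.17)&(Y<.06)]
        if len(P)>20:q=rect(P);print(c,n,len(P),q,"z",np.median(P[:,2]).round(4),rel(o,[q[0][0]/1000,q[0][1]/1000,.02]))
    return im,W
E
python3 - <<'E'
from m2 import *
o=st();print(o["tool_pos"].round(4))
im,W=scan("wrist",o);save(im,"w6.png");a=im["image"][...,::-1]
im,W=scan("top",o)
for x in gears("top")[2]: print(x)
b=im["image"][150:290,320:470,::-1]
cv2.imwrite("pics/c6.png",np.hstack([cv2.resize(b,(400,373),interpolation=cv2.INTER_CUBIC),cv2.resize(a,(400,373))]))
E
```

```text
[ 0.5968 -0.1034  0.2043]
wrist yellow 2721 (array([682.1, -52.3]), array([118.2,  33.3]), 32.9) z 0.0386 (array([ 53.8,  83.7, 184.3]), np.float64(87.99), array([-0.0013,  0.0013, -1.    ]))
wrist scan 3940 (array([682.1, -51.8]), array([119.5,  34.7]), 32.9) z 0.0387 (array([ 54.3,  83.7, 184.3]), np.float64(87.99), array([-0.0013,  0.0013, -1.    ]))
top yellow 39 (array([704.2, -44.4]), array([74.3, 22.5]), 54.6) z 0.0385 (array([ 62.5, 105.5, 184.3]), np.float64(87.99), array([-0.0013,  0.0013, -1.    ]))
top scan 65 (array([697.4, -40.9]), array([76.3, 27.1]), 45.6) z 0.0385 (array([ 65.8,  98.6, 184.3]), np.float64(87.99), array([-0.0013,  0.0013, -1.    ]))
(0.87, array([ 562.4, -379.5]), 23.1, np.float64(20.6), array([ 562.6, -379.6]))
(0.83, array([ 487.5, -375.7]), 24.8, np.float64(20.6), array([ 487.4, -376.3]))
(0.69, array([ 496. , -274.8]), 25.0, np.float64(20.5), array([ 495.6, -275. ]))
(0.59, array([ 496.9, -316.2]), 167.1, np.float64(33.4), array([ 508.8, -369.7]))
(0.52, array([ 421.3, -370.9]), 25.2, np.float64(20.2), array([ 421.8, -370.2]))
```

View pics/c6.png

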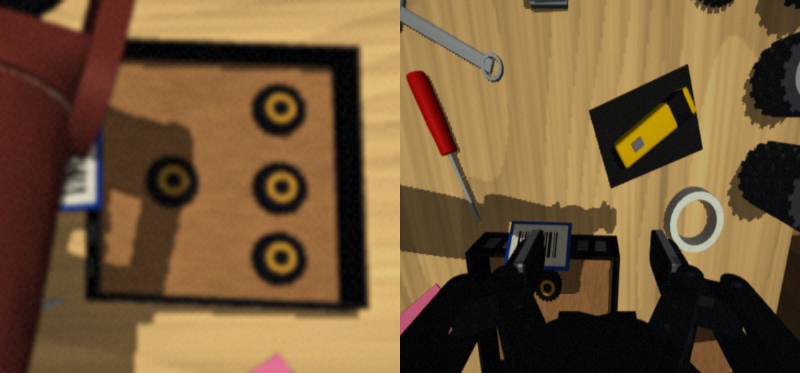

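All four gears lie flat in the crate, with three in the far row and one in the middle. The scanner's black head points to the upper right (+x, +y). Next I'll turn to grasp it with tool x along the scanner's -x.

{"method": "jog_arm", "body": {"commands": [0,0,0,0,0,-1,75,0,0,0,0,0,-1,75,0,0,0,0,0,-1,75,0,0,0,0,0,-1,75,0,0,0,0,0,-1,75,0,0,0,0,0,-1,75,0,0,0,0,0,-1,75,0,0,0,0,0,-1,75,0,0,0,0,0,-1,75,0,0,0,0,0,-1,75,0,0,0,0,0,-1,75,0,0,0,0,0,-1,75,0,0,0,0,0,-1,75,0,0,0,0,0,-1,75,0,0,0,0,0,-1,75,0,0,0,0,0,-1,75,0,0,0,0,0,-1,75,0,0,0,0,0,-1,75,0,0,0,0,0,-1,75,0,0,0,0,0,0,75]}}

```text
t: 45.12
tool_pos: [0.5953, -0.1088, 0.2053]
tool_rot: [0.446, -3.11, 0.0]
contact_force: [-0.3, 0.2, -0.5]
opening: 0.0748
grip_force: 0.0
```

```bash
python3 - <<'E'
from m2 import *
o=st();print(o["q"].round(3),o["tool_pos"].round(4),rel(o,[.681,-.052,.15]))
E
```

```text
[-0.304  0.023  1.687 -0.     1.432 -2.159] [ 0.5953 -0.1088  0.2053] (array([-98.2,  30.4,  55.3]), np.float64(-163.69), array([-3.e-04, -1.e-04, -1.e+00]))
```

{"method": "jog_arm", "body": {"commands": [0,0,0,0,0,-0.97,75,0,0,0,0,0,-0.97,75,0,0,0,0,0,-0.97,75,-0.86,0.01,0,0,0,0,75,-0.86,0.01,0,0,0,0,75,0,0,0.9,0,0,0,75,0,0,0,0,0,0,75]}}

```text
t: 46.0
tool_pos: [0.6779, -0.0497, 0.1453]
tool_rot: [0.891, -3.002, -0.008]
contact_force: [0.1, 0.1, -0.7]
opening: 0.075
grip_force: 0.0
```

```bash
python3 - <<'E'
from m2 import *
o=st();print(o["q"].round(3),o["tool_pos"].round(4))
for c in["wrist","top","side"]: im,W=scan(c,o)
E
```

```text
[-0.183  0.248  1.543 -0.     1.362 -2.331] [ 0.6779 -0.0497  0.1453]
wrist yellow 1811 (array([708.3, -82. ]), array([76.4, 33.5]), 33.1) z 0.0385 (array([ -8.9, -44.6, 124.9]), np.float64(-146.92), array([-0.0113,  0.0019, -0.9999]))
wrist scan 5153 (array([690.3, -93.3]), array([118.8,  35. ]), 33.0) z 0.0386 (array([ 12.4, -44.2, 125.1]), np.float64(-146.92), array([-0.0113,  0.0019, -0.9999]))
top yellow 42 (array([ 654.4, -117.4]), array([30.5, 25. ]), 24.0) z 0.0386 (array([ 55.6, -44.8, 125.4]), np.float64(-146.92), array([-0.0113,  0.0019, -0.9999]))
top scan 128 (array([ 650.9, -117.4]), array([32.8, 34.1]), 32.2) z 0.0377 (array([ 58.5, -42.9, 125.5]), np.float64(-146.92), array([-0.0113,  0.0019, -0.9999]))
side yellow 210 (array([688.8, -89.9]), array([119.6,  37.6]), 32.0) z 0.0371 (array([ 11.8, -40.6, 125.1]), np.float64(-146.92), array([-0.0113,  0.0019, -0.9999]))
side scan 322 (array([688.4, -89.3]), array([119.6,  39.1]), 32.3) z 0.0373 (array([ 11.8, -39.8, 125.1]), np.float64(-146.92), array([-0.0113,  0.0019, -0.9999]))
```

The scanner has just been knocked to about (0.690, -0.093), with the same heading, so I'll follow it.

{"method": "jog_arm", "body": {"commands": [0.2,-0.73,0,0,0,0,75,0,0,0,0,0,0,75,0,0,0.6,0,0,0,75,0,0,0,0,0,0,75]}}

```text
t: 46.65
tool_pos: [0.6936, -0.0927, 0.1138]
tool_rot: [0.895, -3.007, -0.004]
contact_force: [-0.6, -0.6, -1.1]
opening: 0.075
grip_force: 0.0
```

```bash
python3 - <<'E'
from m2 import *
o=st();print(o["q"].round(3),o["tool_pos"].round(4))
im,W=scan("wrist",o);save(im,"w7.png");scan("side",o)
E
```

```text
[-0.239  0.316  1.516  0.     1.314 -2.389] [ 0.6936 -0.0927  0.1138]
wrist yellow 2642 (array([690.5, -93. ]), array([117.5,  32.7]), 33.9) z 0.0385 (array([ 2.5,  1.1, 93.8]), np.float64(-146.85), array([-0.0043,  0.0014, -1.    ]))
wrist scan 6254 (array([689.9, -93.4]), array([118.9,  34.4]), 33.2) z 0.0386 (array([ 3.3,  1.1, 93.8]), np.float64(-146.85), array([-0.0043,  0.0014, -1.    ]))
side yellow 227 (array([687.9, -88.6]), array([119.8,  36.9]), 32.4) z 0.0374 (array([ 2.3,  6.2, 93.8]), np.float64(-146.85), array([-0.0043,  0.0014, -1.    ]))
side scan 324 (array([687.5, -87.8]), array([119.9,  37. ]), 33.4) z 0.0374 (array([ 2.2,  7.1, 93.8]), np.float64(-146.85), array([-0.0043,  0.0014, -1.    ]))
```

View pics/w7.png

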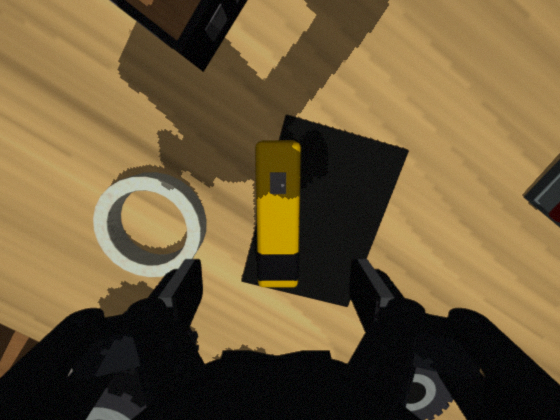

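The scanner is at (278,215) between the fingers, partly off its mat, and the tape roll is at (150,225). I'll use a narrower opening for the descent.

{"method": "jog_arm", "body": {"commands": [0.04,0.02,0.3,0,0,0,52,0,0,0.3,0,0,0,52,0,0,0.6,0,0,0,52,0,0,0.4,0,0,0,52,0,0,0.1,0,0,0,52,0,0,0,0,0,0,52,0,0,0,0,0,0,20,0,0,0,0,0,0,20,0,0,0,0,0,0,20,0,0,0,0,0,0,20], "newtons": 60}}

```text
t: 48.0
tool_pos: [0.6943, -0.0937, 0.0155]
tool_rot: [-0.896, 3.008, -0.003]
contact_force: [-0.4, 0.8, 6.0]
opening: 0.0328
grip_force: 63.0
```

{"method": "jog_arm", "body": {"commands": [0,0,-0.4,0,0,0,20,0,0,-0.9,0,0,0,20,0,0,-0.9,0,0,0,20,0,0,-0.9,0,0,0,20,0,0,-0.9,0,0,0,20,0,0,0,0,0,0,20]}}

```text
t: 48.75
tool_pos: [0.6954, -0.094, 0.2622]
tool_rot: [-0.894, 3.0, -0.01]
contact_force: [-0.2, -0.5, -1.4]
opening: 0.0328
grip_force: 62.2
```

```bash
cat >> m2.py <<'E'
def held(o):
    im=eyes.get_image("wrist");W=world(im);Rm=R.from_rotvec(o["tool_rot"]).as_matrix()
    P=(W-o["tool_pos"])@Rm*1000
    I=im["image"].astype(int);r,g,b=I[...,0],I[...,1],I[...,2]
    m=(abs(P[...,0])<90)&(abs(P[...,1])<20)&(P[...,2]>-45)&(P[...,2]<25)&(im["z_map"]>0)&(r>b+40)&(g>b+20)
    Q=P[m];print("held",len(Q),np.percentile(Q,[1,50,99],axis=0).round(1).tolist());
    return im,P
def aim(o,cx,axz,sgn=-1,d=.07):
    "cx,axz: scanner centre in tool x, axis depth in tool z (m)"
    th=np.radians(86.6);v=np.array([np.cos(th),np.sin(th),0]);C=np.array([.499,-.316,0])
    card=C+.144*v+[0,0,.077];n=(v+[0,0,1])/2**.5
    tx=n;tz=v/2**.5-np.array([0,0,1])/2**.5;ty=np.cross(tz,tx);Rt=np.c_[tx,ty,tz]
    c=card+(d+.06)*n;tcp=c-Rt@np.array([cx,0,axz]);Rm=R.from_rotvec(o["tool_rot"]).as_matrix()
    print("tcp target",tcp.round(4),"shift tool mm",(Rm.T@(tcp-o["tool_pos"])*1000).round(1),"turn",R.from_matrix(Rm.T@Rt).as_rotvec().round(3))
    return tcp,Rt,card,n
E
python3 - <<'E'
from m2 import *
o=st();print(o["q"].round(3),o["tool_pos"].round(4),o["opening"])
im,P=held(o);print(aim(o,.003,-.005))
E
```

```text
[-0.24   0.206  1.394 -0.     1.529 -2.39 ] [ 0.6954 -0.094   0.2622] 0.032761862172527065
held 12956 [[-24.5, -16.6, -24.4], [22.8, -0.1, -22.9], [62.7, 16.1, -6.0]]
tcp target [ 0.5131 -0.0791  0.1633] shift tool mm [145.2 113.2  96.7] turn [-0.856  0.447  2.077]
(array([ 0.51307566, -0.07907966,  0.16326703]), array([[ 0.04193594,  0.99823983,  0.04193594],
       [ 0.70586215, -0.05930637,  0.70586215],
       [ 0.70710678,  0.        , -0.70710678]]), array([ 0.50754012, -0.17225346,  0.077     ]), array([0.04193594, 0.70586215, 0.70710678]))
```

{"method": "jog_arm", "body": {"commands": [0,0,0,0,0,1,20,0,0,0,0,0,1,20,0,0,0,0,0,1,20,0,0,0,0,0,1,20,0,0,0,0,0,1,20,0,0,0,0,0,1,20,0,0,0,0,0,1,20,0,0,0,0,0,1,20,0,0,0,0,0,1,20,0,0,0,0,0,1,20,0,0,0,0,0,1,20,0,0,0,0,0,1,20,0,0,0,0,0,1,20,0,0,0,0,0,1,20,0,0,0,0,0,1,20,0,0,0,0,0,1,20,0,0,0,0,0,1,20,0,0,0,0,0,1,20,0,0,0,0,0,1,20,0,0,0,0,0,1,20]}}

```text
t: 51.3
tool_pos: [0.6914, -0.0931, 0.2502]
tool_rot: [-2.05, -2.375, 0.004]
contact_force: [0.2, -0.3, -1.4]
opening: 0.0327
grip_force: 62.1
```

{"method": "jog_arm", "body": {"commands": [0,0,0,0,0,0.9,20,0,0,0,0,0,0.9,20,0,0,0,0,0,0,20]}}

```text
t: 51.68
tool_pos: [0.6916, -0.0931, 0.2507]
tool_rot: [-2.251, -2.186, 0.004]
contact_force: [-0.0, -0.1, -2.5]
opening: 0.0327
grip_force: 62.1
```

```bash
python3 - <<'E'
from m2 import *
o=st();print(o["q"].round(3),o["tool_pos"].round(4),o["opening"],rel(o,[.513,-.079,.28]))
aim(o,.003,-.005)
E
```

```text
[-0.24   0.214  1.404 -0.     1.528 -0.211] [ 0.6916 -0.0931  0.2507] 0.032655727180010696 (array([   9. , -179.1,  -28.5]), np.float64(88.34), array([-0.0044,  0.0011, -1.    ]))
tcp target [ 0.5131 -0.0791  0.1633] shift tool mm [   8.8 -178.5   88.2] turn [-0.016  0.784  0.027]
```

{"method": "jog_arm", "body": {"commands": [0.05,-0.99,0,0,0,0.1,20,0.05,-0.99,0,0,0,0.1,20,0.05,-0.99,0,0,0,0.1,20,0,0,0,0,0.98,0,20,0,0,0,0,0.98,0,20,0,0,0,0,0.98,0,20,0,0,0,0,0.98,0,20,0,0,0,0,0.98,0,20,0,0,0,0,0.98,0,20,0,0,0,0,0.98,0,20,0,0,0,0,0.98,0,20,0,0,0,0,0,0,20]}}

```text
t: 53.18
tool_pos: [0.5142, -0.0778, 0.251]
tool_rot: [-1.821, -1.711, -0.75]
contact_force: [0.1, 0.3, -2.0]
opening: 0.0327
grip_force: 62.1
```

```bash
python3 - <<'E'
from m2 import *
o=st();print(o["q"].round(3),o["tool_pos"].round(4),o["opening"])
aim(o,.003,-.005);held(o)
E
```

```text
[-0.63  -0.024  1.796  0.657  1.807 -0.555] [ 0.5142 -0.0778  0.251 ] 0.032741813385619226
tcp target [ 0.5131 -0.0791  0.1633] shift tool mm [-63.   -0.7  61.1] turn [-0.001  0.001 -0.004]
held 12946 [[-25.6, -16.7, -24.9], [21.7, -0.5, -23.4], [61.6, 16.1, -10.9]]
```

{"method": "jog_arm", "body": {"commands": [-0.35,0,0.34,0,0,0,20,-0.35,0,0.34,0,0,0,20,-0.35,-0.01,0.34,0,0,0,20,0,0,0,0,0,0,20,0,0,0,0,0,0,20]}}

```text
t: 53.85
tool_pos: [0.5151, -0.0786, 0.1672]
tool_rot: [-1.82, -1.717, -0.753]
contact_force: [-0.0, 0.7, -1.1]
opening: 0.0327
grip_force: 62.1
```

```bash
python3 - <<'E'
from m2 import *
o=st();print(o["q"].round(3),o["tool_pos"].round(4),o["opening"])
tcp,Rt,card,n=aim(o,.002,-.005);im,P=held(o)
W=world(im);d=nets.silhouettes("wrist","card")
Rm=R.from_rotvec(o["tool_rot"]).as_matrix();nose=o["tool_pos"]+Rm@[-.058,0,-.005];b=-Rm[:,0]
t=((card-nose)@n)/(b@n);hit=nose+t*b;print("dist",t,"miss mm",(hit-card).round(4)*1000)
I=im["image"].astype(int);m=(I.min(-1)>120)&(im["z_map"]>0)&(np.linalg.norm(W-card,axis=-1)<.06)
if m.any():print("card seen",m.sum(),np.median(W[m],0).round(4),W[m].min(0).round(3),W[m].max(0).round(3))
for c in["side","top"]:
    im=eyes.get_image(c);W=world(im);I=im["image"].astype(int);m=(I[...,2]>I[...,0]+25)&(im["z_map"]>0)&(np.linalg.norm(W-card,axis=-1)<.06)
    m|=(I.min(-1)>100)&(im["z_map"]>0)&(np.linalg.norm(W-card,axis=-1)<.06)&(abs((W-card)@n)<.01)
    if m.any():print(c,m.sum(),((W[m].min(0)+W[m].max(0))/2).round(4),W[m].min(0).round(3),W[m].max(0).round(3))
E
```

```text
[-0.631  0.066  1.853  0.641  1.686 -0.652] [ 0.5151 -0.0786  0.1672] 0.03269481697740133
tcp target [ 0.5131 -0.0784  0.164 ] shift tool mm [-2.2 -2.   2.4] turn [0.001 0.003 0.002]
held 12954 [[-25.4, -16.7, -24.9], [21.7, -0.1, -23.4], [61.6, 16.1, -10.7]]
dist 0.0721830025636752 miss mm [ 2.1 -2.   1.9]
side 196 [ 0.5091 -0.1689  0.0737] [ 0.464 -0.189  0.053] [ 0.554 -0.149  0.094]
top 41 [ 0.4822 -0.175   0.0779] [ 0.462 -0.193  0.058] [ 0.502 -0.157  0.097]
```

{"method": "jog_arm", "body": {"commands": [-0.03,-0.02,0.04,0,0,0,20,0,0,0,0,0,0,20,0,0,0,0,0,0,20,0,0,0,0,0,0,20,0,0,0,0,0,0,20,0,0,0,0,0,0,20,0,0,0,0,0,0,20,0,0,0,0,0,0,20,0,0,0,0,0,0,20,0,0,0,0,0,0,20,0,0,0,0,0,0,20,0,0,0,0,0,0,20,0,0,0,0,0,0,20,0,0,0,0,0,0,20,0,0,0,0,0,0,20,0,0,0,0,0,0,20,0,0,0,0,0,0,20,0,0,0,0,0,0,20]}}

```text
t: 56.3
tool_pos: [0.5133, -0.0782, 0.1627]
tool_rot: [-1.821, -1.714, -0.753]
contact_force: [-0.1, 0.6, -1.1]
opening: 0.0329
grip_force: 62.1
```

{"method": "jog_arm", "body": {"commands": [0.4,0,-0.4,0,0,0,20,0.4,0,-0.4,0,0,0,20,0.35,0,-0.35,0,0,0,20,0,0,0,0,-0.98,0,20,0,0,0,0,-0.98,0,20,0,0,0,0,-0.98,0,20,0,0,0,0,-0.98,0,20,0,0,0,0,-0.98,0,20,0,0,0,0,-0.98,0,20,0,0,0,0,-0.98,0,20,0,0,0,0,-0.98,0,20,0.3,0.99,0,0,0,0,20,0.1,0.99,0,0,0,0,20,0.1,0.8,0,0,0,0,20,0,0,0,0,0,0,20]}}

```text
t: 58.18
tool_pos: [0.6831, -0.0574, 0.2574]
tool_rot: [-2.283, -2.152, 0.003]
contact_force: [-0.5, 0.0, -3.1]
opening: 0.0326
grip_force: 62.0
```

{"method": "jog_arm", "body": {"commands": [0,0,0,0,0,-1,20,0,0,0,0,0,-1,20,0,0,0,0,0,-1,20,0,0,0,0,0,-1,20,0,0,0,0,0,-1,20,0,0,0,0,0,-1,20,0,0,0,0,0,-1,20,0,0,0,0,0,-1,20,0,0,0,0,0,-1,20,0,0,0,0,0,-1,20,0,0,0,0,0,-1,20,0,0,0,0,0,-1,20,0,0,0,0,0,-1,20,0,0,0,0,0,-1,20,0,0,0,0,0,-1,20,0,0,0,0,0,-1,20,0,0,0,0,0,-1,20,0,0,0,0,0,-1,20,0,0,0,0,0,-1,20,0,0,0,0,0,-1,20]}}

```text
t: 60.68
tool_pos: [0.6805, -0.0579, 0.2606]
tool_rot: [0.581, -3.087, -0.002]
contact_force: [0.7, -0.2, -1.0]
opening: 0.0329
grip_force: 62.1
```

```bash
python3 - <<'E'
from m2 import *
o=st();print(o["q"].round(3),o["tool_pos"].round(4),o["opening"],rel(o,[.676,-.054,.15]))
held(o)
for c in["wrist","top","side"]:
    im=eyes.get_image(c);W=world(im);I=im["image"].astype(int);X,Y,Z=np.moveaxis(W,-1,0)
    m=(I.max(-1)<45)&(Z<.008)&(Z>-.004)&(X>.57)&(X<.78)&(Y>-.16)&(Y<.05)&(im["z_map"]>0)
    m=cv2.morphologyEx(m.astype(np.uint8),cv2.MORPH_OPEN,np.ones((3,3)))>0
    print(c,m.sum(),rect(W[m]) if m.sum()>10 else 0)
    if c=="wrist": save(im,"w8.png")
E
```

```text
[-1.940e-01  1.720e-01  1.435e+00  1.000e-03  1.535e+00 -2.137e+00] [ 0.6805 -0.0579  0.2606] 0.03288035547425724 (array([  2.7,   5.2, 110.6]), np.float64(-158.68), array([-8.e-04,  9.e-04, -1.e+00]))
held 12930 [[-24.6, -16.7, -24.4], [22.6, -0.2, -22.9], [62.7, 16.0, -11.1]]
wrist 2202 (array([632.3, -70.4]), array([ 61.3, 108.1]), 17.4)
top 34 (array([ 626.2, -119.9]), array([10.6, 20.6]), 88.9)
side 0 0
```

View pics/w8.png

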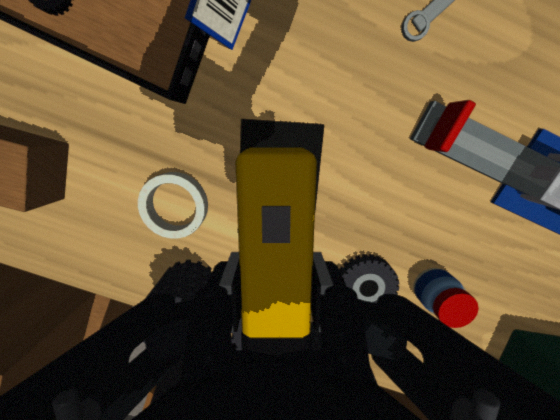

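The held scanner lines up with its mat, whose near end shows at (283,135). I'll lower it onto the middle.

{"method": "jog_arm", "body": {"commands": [-0.02,0.06,0.9,0,0,0,20,0,0,0.9,0,0,0,20,0,0,0.9,0,0,0,20,0,0,0.8,0,0,0,20,0,0,0.35,0,0,0,20,0,0,0.1,0,0,0,20,0,0,0,0,0,0,20,0,0,0,0,0,0,20]}}

```text
t: 61.88
tool_pos: [0.6834, -0.0546, 0.0262]
tool_rot: [-0.576, 3.084, -0.003]
contact_force: [1.2, 0.9, -1.7]
opening: 0.0326
grip_force: 62.0
```

{"method": "jog_arm", "body": {"commands": [0.04,0,0.08,0,0,0,20,0,0,0.06,0,0,0,20,0,0,0,0,0,0,20,0,0,0,0,0,0,20]}}

```text
t: 62.38
tool_pos: [0.6796, -0.0553, 0.0156]
tool_rot: [-0.576, 3.087, -0.001]
contact_force: [-0.7, -0.1, 3.0]
opening: 0.0327
grip_force: 62.5
```

Contact made. I'll release, lift and back off toward the start side.

{"method": "jog_arm", "body": {"commands": [0,0,0,0,0,0,52,0,0,0,0,0,0,52,0,0,0,0,0,0,52,0,0,-0.5,0,0,0,52,0,0,-0.9,0,0,0,52,0,0,-0.9,0,0,0,52,0,0,-0.9,0,0,0,52,0,0,-0.9,0,0,0,52,0.99,-0.1,0,0,0,0,52,0.99,-0.1,0,0,0,0,52,0.99,-0.1,0,0,0,0,52,0,0,0,0,0,0,52]}}

```text
t: 63.88
tool_pos: [0.5167, -0.1373, 0.2603]
tool_rot: [0.571, -3.088, -0.0]
contact_force: [-0.1, 0.0, -0.7]
opening: 0.052
grip_force: 0.0
```

```bash
python3 - <<'E'
from m2 import *
o=st();print(o["tool_pos"].round(4))
for c in["wrist","side"]:
    im,W=scan(c,o);I=im["image"].astype(int);X,Y,Z=np.moveaxis(W,-1,0)
    m=(I.max(-1)<50)&(Z<.008)&(Z>-.004)&(X>.57)&(X<.78)&(Y>-.14)&(Y<.05)&(im["z_map"]>0)
    m=cv2.morphologyEx(m.astype(np.uint8),cv2.MORPH_OPEN,np.ones((3,3)))>0
    print(c,"mat",rect(W[m]))
    if c=="wrist": a=im["image"][...,::-1];handle(c,o,im)
    else:
        for d in nets.silhouettes(c,"slide_handle")[:1]:
            P=W[d["mask"]&(im["z_map"]>0)&(Z>.045)];print(rect(P))
for x in gears("top")[2]: print(x)
b=eyes.get_image("top")["image"][95:385,90:480,::-1]
cv2.imwrite("pics/c9.png",np.hstack([cv2.resize(b,(400,297)),cv2.resize(a,(396,297))]))
E
```

```text
[ 0.5167 -0.1373  0.2603]
wrist yellow 1232 (array([676.7, -57. ]), array([118.8,  32.8]), 21.1) z 0.0386 (array([-178.3,   17.7,  240.2]), np.float64(-159.04), array([-8.e-04, -1.e-04, -1.e+00]))
wrist scan 1722 (array([676.3, -57. ]), array([119.5,  33. ]), 21.0) z 0.0387 (array([-178. ,   17.8,  240.2]), np.float64(-159.04), array([-8.e-04, -1.e-04, -1.e+00]))
wrist mat (array([677.9, -55. ]), array([158.4, 108. ]), 17.9)
wrist handle 319 (array([535.9, 106.7]), array([11.4, 58.1]), 87.9) (array([-105.4,  220.9,  225.3]), np.float64(-159.04), array([-8.e-04, -1.e-04, -1.e+00]))
side yellow 248 (array([674.8, -51.5]), array([119.1,  38.8]), 22.0) z 0.0372 (array([-178.5,   23.5,  240.2]), np.float64(-159.04), array([-8.e-04, -1.e-04, -1.e+00]))
side scan 348 (array([674.8, -51.5]), array([119.2,  38.8]), 22.0) z 0.0372 (array([-178.5,   23.5,  240.2]), np.float64(-159.04), array([-8.e-04, -1.e-04, -1.e+00]))
side mat (array([0., 0.]), array([0., 0.]), 0.0)
(array([532.7, 110.2]), array([15.5, 56.8]), 87.8)
(0.9, array([ 487.3, -376.4]), 24.6, np.float64(20.6), array([ 487.7, -376.1]))
(0.81, array([ 421.9, -370.5]), 25.2, np.float64(20.3), array([ 421.5, -370. ]))
(0.51, array([ 562.8, -381.6]), 24.8, np.float64(20.2), array([ 562.8, -381.5]))
```

View pics/c9.png

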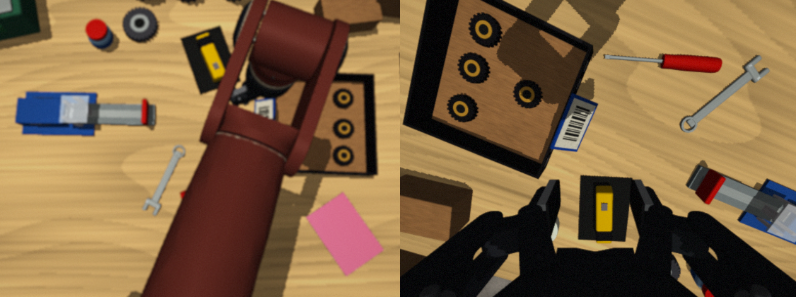

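All four gears lie in the crate, the slide is home and the magazine is empty. The scanner is about 2 mm off the mat's centre.

```bash
python3 -c "
from station import job
print(job.finish_job())"
```

```text
the job is handed in; nothing more can be done
None
```

I handed the job in: all four gears present (no third gear in the feeder) lie flat in the crate, the slide is home, the scanner was aimed at the card from about 7 cm and held for 2 s, and it now lies about 2 mm from its mat's middle; one feeder gear slipped from the grip onto the feeder plate and was picked up again.

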